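# Shut and pin the sample holder

### The job

Swing the lid of the hinged metal sample holder down until it rests on its sprung seat, then take the steel pin from its white stand and push it, upright, through the lid hole into the hole of the base until its collar presses the lid fully shut. The seat's spring pushes the lid up again when it is let go, so finish while still gripping the pin by its handle and pressing it down; do not let go. Leave the beaker, the jar and the dish where they are.

Things in the scene. Friction and masses are not known exactly. Their poses are not given: they have to be found in the camera images.
- holder: clamshell sample holder, fixed to the bench: grey metal block 122.5 (x, -67.5 to +55) x 100 (y) x 40 mm high on a dark foot plate 190 x 130 x 6 mm. Origin: under the block, on the bench. Its +x points from the pin-hole end to the hinge end, +z up; the hinge end is the far one from the robot (its yaw varies by up to 0.45 rad)
- base_hole (a point): centre of the mouth of the pin hole in the holder's base, on its top face 40 mm above the bench, 45 mm from the origin towards holder -x; hole upright, 12 mm across with a 2 mm chamfer, 30 mm deep. Axes as the holder
- hinge_line (a point): middle of the lid's hinge axis, 65 mm from the holder's origin towards its +x, 40.5 mm above the bench; the axis runs along holder y. Two hinge cheeks 8 mm thick stand beside the lid to 50 mm high. Axes as the holder
- lid (a joint): angle of the lid (rad): 0 fully shut (level), grows as its free end rises, pi/2 upright. A stiff-rubbing hinge (0.12 N m): the lid stays where it is left; lid 160 g. The last 0.08 rad is against the sprung seat, a white disc in the holder's trough 30 mm across, 65 mm from the hinge: shutting the lid wholly takes about 4 to 7 N down at the lid hole, and it rises again to about 0.05 to 0.08 rad when let go
- lid_hole (a point): centre of the pin hole on the lid's outer (upper) face, 110 mm from the hinge axis along the lid and on its centre line; hole 13 mm across, chamfered 2 mm. The lid is a plain steel plate 88 mm wide, 8 mm thick, its underside through the hinge axis, its free end 130 mm from the hinge axis. Axes turn with the lid: +z its outer normal, -x from the hinge to its free end. Shut, this hole lies right over the base hole
- pin_grip (a point): middle of the handle of the loose steel pin (90 g, about 60 to 130 g), 63 mm above its tip. The pin is round about its own z (up): shank 10 mm across, 34 mm long with a 5 mm tapered tip; above it a collar 26 mm across, 5 mm thick; above that a plain round handle 20 mm across, 44 mm long. This point is 24 mm above the top of the collar, 29 mm above its underside. At the start the pin stands upright with its collar on the top of the stand
- pin_tip (a point): lower end of the pin's shank, on its axis (34 mm below the underside of the collar)
- beaker_mid (a point): middle of the glass beaker (68 mm across, 90 mm high), a bystander, loose
- jar_mid (a point): middle of the brown glass jar with black cap (56 mm across, 75 mm high), a bystander, loose
- dish_mid (a point): middle of the small metal dish (64 mm across, 30 mm high), a bystander, loose
- stand_top (a point): top centre of the fixed white block, 60 x 60 x 40 mm high, whose 12 mm hole holds the pin upright
Not all that is in view belongs to the job. Of the things shaped like the holder, the grey one is meant.

How it is judged:
On the way, in this order (a step that is already met when the one before it is completed fails the run):
1. the lid is swung down onto the sprung seat (lid angle under 0.2 rad) (value of joint lid below 0.2 rad), for 0.2 s.
2. the pin has passed upright through the lid hole and entered the base hole, its tip at least 10 mm below the mouth (z of pin_tip in the frame of base_hole below -0.01 m and horizontal distance between pin_tip and base_hole below 0.005 m and value of joint lid below 0.2 rad), for 0.1 s.
At the end, for the whole second after the job is handed in: The lid is pressed shut (angle under 0.025 rad), the pin stands upright (within 0.12 rad) in both holes with its tip at least 21 mm below the base hole's mouth and within 4 mm of its axis, the fingers still grip the pin (over 3 N) and its collar presses on the lid (over 1.5 N), all still (value of joint lid below 0.025 rad and z of pin_tip in the frame of base_hole below -0.021 m and horizontal distance between pin_tip and base_hole below 0.004 m and angle between the z axis of pin_tip and the z axis of holder, either way round below 0.12 rad and contact force between pin and lid above 1.5 N and contact force between the fingers and pin above 3 N and linear speed of pin below 0.02 m/s); the arm keeps its last pose, push and grip.
It fails at once if the beaker is pushed away (moved more than 30 mm) (distance of beaker_mid from where it was at the start of the episode above 0.03 m).
It fails at once if the jar is pushed away (moved more than 30 mm) (distance of jar_mid from where it was at the start of the episode above 0.03 m).
It fails at once if the dish is pushed away (moved more than 30 mm) (distance of dish_mid from where it was at the start of the episode above 0.03 m).
It also fails if it takes over 54 s, if anything falls off the work surface, if the arm or the gripper's body presses on something with over 40 N, if the wrist force passes 120 N, or if a joint passes its speed limit or range.

### The arm

A 7-joint arm with a two-finger parallel gripper is mounted at the origin on the work surface. World frame = base frame: x ahead of the robot, y to its left, z up, the work surface at z = 0. Lengths are in m, angles in rad, forces in N, time in s.
With the tool pointing down it reaches from about 0.4 to 0.85 m from the base axis. Payload 4.5 kg.
Tool frame: the origin (TCP) lies midway between the tips of the shut fingers; the grasp point (between the pads) lies 19 mm behind it; x points along the fingers, y is the direction in which the jaws open and shut, and the axes are right-handed (so a half turn about x gives the same grasp; the last joint's range is limited). The gripper opens to 88 mm and grips with 3 to 60 N. Pads are 18 mm wide; open, the fingers measure 123 mm over their backs; the gripper's body (75 mm by 187 mm) begins 45 mm behind the grasp point.
Start: joints at [-1.219, 0.689, -0.195, 1.565, 0.157, 0.902, -0.215], TCP at [0.195, 0.594, 0.239] pointing down, gripper open.
Joint ranges: [-3.01, 3.01], [-0.46, 2.08], [-1.47, 1.51], [0.13, 2.56], [-1, 4.14], [0.04, 2.09], [-2.66, 2.66]. Speed limits (rad/s): [2.57, 2.57, 3.14, 3.14, 3.14, 3.14, 3.14].

### API

Orientations are given as a unit quaternion [x, y, z, w].
In Python, from plant import r gives the robot as it stands.
- The arm moves only by the tool arm_command, never from a script. Its argument "plan" is a list of rows, each a list of 5 numbers: the finger opening in m, from 0 to 0.0881, then the shift along the tool's x, y, z in m, then the turn about the tool's x in rad. In form: [[grip, dx, dy, dz, roll], ...]. A call has 1 to 12 rows; each row shifts and turns the commanded pose from where the row before left it, along the tool's axes as they then stand; what a row does not reach is not made up. A row lasts 1/8 s, in which the tool goes at most 62.5 mm and 10.7 degrees, less where a joint would pass 70% of its speed; a pose out of reach is approached as far as the arm can. A call is refused whole if a number of a shift passes 0.0625 or a number of a turn 0.188, either way. A call with a gripper value outside its range is refused whole. The fingers move at their own pace and stop on an object; "force" is the grip in N (left out, the last holds). Time passes only in rows, so rows that do not move let the fingers close. It gives the time, the measured TCP pose, the force and the opening at its end, in the units of the state.
- r.get_state(): the state, without advancing time (a new reading comes with each control period).
- r.snapshot(name): name is "scene" or "top"; returns (picture, depth): 400x640x3 uint8, red, green, blue; 400x640 float32, m along the optical axis (not along the pixel's ray), 0 where there is no reading.
- r.calibration(name): a dict with "fx", "fy", "cx", "cy" (pixels), "k1" (the pictures are not rectified: a ray, as slopes to the right and down, at radius r is drawn at 1 + k1 r^2 times it, then the intrinsics apply), "eye" and "orientation" of the camera in the world. Camera axes: x right, y down, z forward; pixel columns grow to the right and rows downward; lengths in m; the calibration is good to about 2 mm. A picture is of the moment at which its call begins. calibration takes no time and is no camera call.
- r.finish_job(): hands the job in, once; it reports no verdict.
The state is a dict: "clock": time; "q": joint angles; "qd": joint speeds; "joint_torque": joint torques, N m; "tool_pos": TCP position; "eef_rot": TCP orientation; "contact_force": force on the tool from outside, world axes, zero at the start; "moment": the same for the moment, N m; "opening": opening from 0.0 (shut) to 1.0 (fully open).
Only numpy, scipy, OpenCV 4.12 (cv2) and the standard library are available. Lean on these libraries where they do the work, as an engineer would, in place of code of your own. Each camera call takes 0.05 s, during which the arm holds its last target.

## Working session

There is one attempt and no reset: what is moved stays moved. The work goes in short steps, Python scripts to look and compute and a tool call to move; the robot and the scene stay as the last step left them, time stands still between calls to the robot, and variables do not carry over. Pictures are saved under pics/ and viewed, and the job is handed in when it is done.

Besides the shell and the picture viewer there is one more tool, called after "Call:" by a JSON object that holds its "op" and its "data", one argument or row to a line. arm_command: Moves the arm, as the interface text tells. Its arguments: {"type":"object","properties":{"plan":{"type":"array","items":{"type":"array","items":{"type":"number"}}},"force":{"type":"number"}},"required":["plan"]}

```bash
ls; mkdir -p pics; python3 - <<'E'
from plant import r
import cv2,numpy as np
s=r.get_state();print({k:np.round(v,3) for k,v in s.items()})
for n in ("scene","top"):
    p,d=r.snapshot(n);cv2.imwrite(f"pics/{n}0.png",p[:,:,::-1]);np.savez(f"pics/{n}0.npz",p=p,d=d);print(n,r.calibration(n))
E
```

```text
pics
{'clock': np.float64(0.0), 'q': array([-1.219,  0.69 , -0.195,  1.566,  0.157,  0.903, -0.215]), 'qd': array([-0.   ,  0.001, -0.   , -0.   , -0.001, -0.002,  0.001]), 'joint_torque': array([ 0.0000e+00, -5.2755e+01, -1.2670e+00, -1.5343e+01, -5.3000e-02,
        6.0000e-03,  0.0000e+00]), 'tool_pos': array([0.195, 0.593, 0.238]), 'eef_rot': array([ 0.111,  0.698, -0.112,  0.698]), 'contact_force': array([-0.107, -0.47 , -0.483]), 'moment': array([-0.006, -0.028, -0.054]), 'opening': np.float64(0.996)}
scene {'fx': 410.1654982289227, 'fy': 410.1654982289227, 'cx': 320.2910347144963, 'cy': 193.90100076281186, 'k1': -0.007987528341725985, 'eye': array([1.25841414, 0.09966899, 0.68302668]), 'orientation': array([ 0.59546035,  0.67753835, -0.32342979, -0.28594044])}
top {'fx': 492.393216894924, 'fy': 492.393216894924, 'cx': 315.08705413284616, 'cy': 201.8334248924292, 'k1': 0.006618282506410457, 'eye': array([0.28142291, 0.01461098, 1.32904375]), 'orientation': array([ 0.71133029, -0.69591955,  0.07329456, -0.06582632])}
```

View pics/scene0.png

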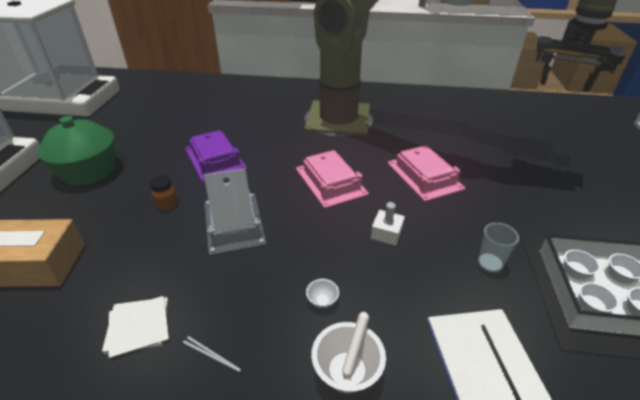

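View pics/top0.png

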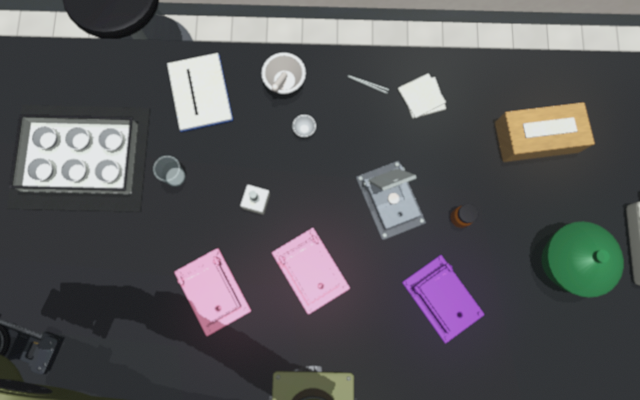

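```bash
cat > h.py <<'E'
import numpy as np,cv2
from scipy.spatial.transform import Rotation as R
from plant import r
def K(c): return np.array([[c['fx'],0,c['cx']],[0,c['fy'],c['cy']],[0,0,1.]]),np.array([c['k1'],0,0,0,0.])
def rays(n,uv):
    c=r.calibration(n);k,d=K(c)
    return cv2.undistortPoints(np.asarray(uv,float).reshape(-1,1,2),k,d).reshape(-1,2)
def cloud(n,d):
    v,u=np.mgrid[0:400,0:640];s=rays(n,np.stack([u.ravel(),v.ravel()],1))
    z=d.ravel();P=np.c_[s*z[:,None],z];c=r.calibration(n)
    return (R.from_quat(c['orientation']).apply(P)+c['eye']).reshape(400,640,3)
def onplane(n,uv,z):
    c=r.calibration(n);s=rays(n,uv);w=R.from_quat(c['orientation']).apply(np.c_[s,np.ones(len(s))])
    t=(z-c['eye'][2])/w[:,2];return c['eye']+w*t[:,None]
def proj(n,P):
    c=r.calibration(n);k,d=K(c);Ri=R.from_quat(c['orientation']).inv()
    rv=Ri.as_rotvec();t=-Ri.apply(c['eye'])
    return cv2.projectPoints(np.asarray(P,float).reshape(-1,1,3),rv,t,k,d)[0].reshape(-1,2)
E
python3 - <<'E'
from h import *
np.set_printoptions(precision=4,suppress=True)
for n,boxes in (("top",{'holder':(350,155,430,245),'stand':(235,180,275,220),'beaker':(150,150,190,190),'jar':(445,200,480,230),'dish':(288,110,320,142)}),("scene",{'holder':(200,165,270,255)})):
    D=np.load(f"pics/{n}0.npz");C=cloud(n,D['d'])
    for k,(a,b,c,e) in boxes.items():
        Q=C[b:e,a:c].reshape(-1,3);dd=D['d'][b:e,a:c].ravel();Q=Q[(dd>0)&(Q[:,2]>.012)]
        print(n,k,len(Q),Q.min(0),Q.max(0),np.median(Q,0))
    for (a,b,c,e),nm in (((345,150,435,245),'h'),((230,175,280,225),'s')) if n=='top' else (((190,155,280,260),'h'),((360,190,420,260),'s')):
        p=cv2.resize(D['p'][b:e,a:c],None,fx=6,fy=6,interpolation=cv2.INTER_CUBIC);cv2.imwrite(f"pics/{n}_{nm}.png",p[:,:,::-1])
        z=C[b:e,a:c,2];print(n,nm);print((z[::5,::5]*1000).astype(int))
E
```

```text
top holder 2189 [ 0.4605 -0.2904  0.0121] [ 0.659  -0.1189  0.1686] [ 0.5579 -0.201   0.0403]
top stand 559 [0.5108 0.1288 0.0131] [0.5819 0.2003 0.0939] [0.5421 0.1615 0.0396]
top beaker 572 [0.5765 0.3564 0.0127] [0.6433 0.427  0.0942] [0.6159 0.3993 0.0612]
top jar 465 [ 0.4844 -0.4174  0.0124] [ 0.5387 -0.3664  0.0793] [ 0.5086 -0.3865  0.0716]
top dish 216 [0.7277 0.0081 0.0121] [0.7886 0.0692 0.037 ] [0.7699 0.0395 0.0228]
top h
[[  -5   -1   -3    0   -1    3    2    0   -6    4    1   -1    0    0
    -3   -2    0   -3]
 [  -2    1    1   -2   -3    0    0   -4    4   -1    4   -6   -6    5
     1    0    0   -6]
 [  -2 1329    3    3    0    1    0    1    3   -2    1   -7   -3    2
    -6    0   -1    1]
 [  -3   -4   -6    2   -1    3    0    2    4    9    2    5   -3   -2
     0   -2   -2    2]
 [  -2   -1   -2    2   -4   -4    8    7    7    4   54   73    1   -2
     1   -5   -3    0]
 [   1   -5   -2    5    4   10    7   45   68   88  103  118  136  148
   163    0    0   -1]
 [   2   -5   -1    4   48   61   81   95  113  129  135  162  160   -2
    -4   -1    3   
[... 3384 characters left out ...]
  2   3   1   4   1   3   3   5   6]
 [  8   0   1   2   5   1   3 683   3   2   1   2]
 [  1   1   4   1   1   3   2   0   1   0   2   0]
 [  1   2   1   3   2   2  92  92   3   0   1   3]
 [  0   5   2   2  41   3  83   2   1   2   2   2]
 [  0   4   3   2  41  59  69  43  40   5   0   0]
 [  2   1   3  41  41  47  53  40  41   1   2   2]
 [  2   4   3  41  41  41  41  42  43   1   2   1]
 [  4   2   1  31  34  35  39  42  21   0   1   1]
 [  2   1   1  15  20  24  28  30   3   1   4   2]
 [  0   2   3   1   5   6  11  16   1   2   2   0]
 [  0   2   2   0   2   2   1   4   3   2   3   2]
 [  1   0   2   0   1   0   2   2   4   0   2   3]
 [  0   2   1   4   1   2   1   1   3   2   1   1]]
```

View pics/top_h.png

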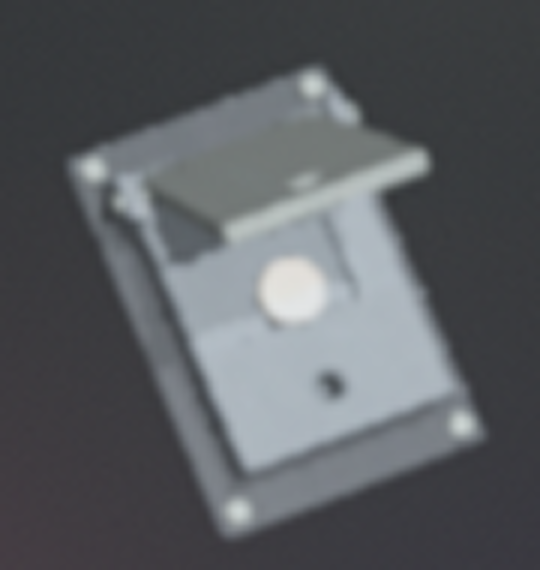

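View pics/scene_h.png

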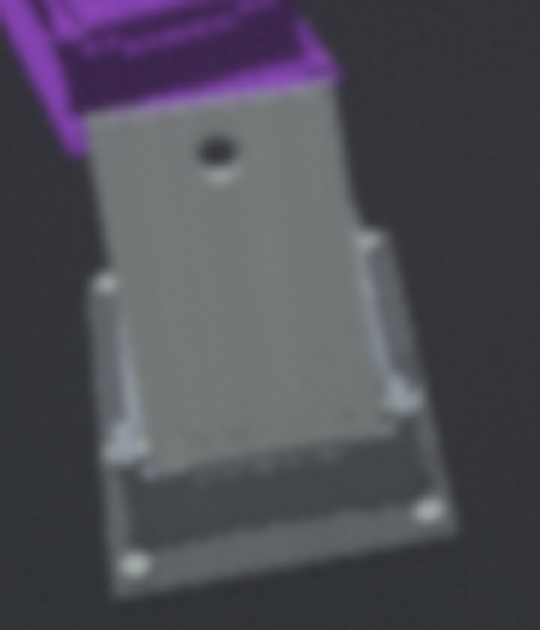

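View pics/top_s.png

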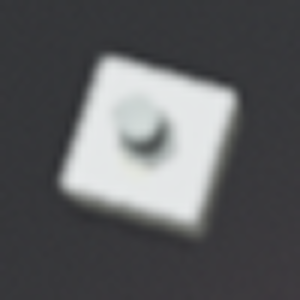

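View pics/scene_s.png

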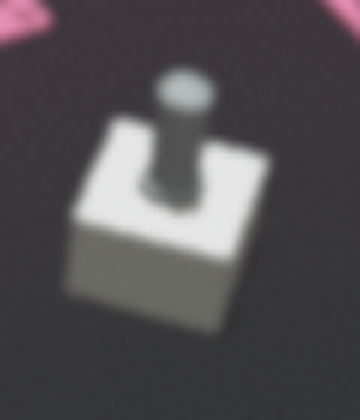

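```bash
python3 - <<'E'
from h import *
np.set_printoptions(precision=4,suppress=True)
T=lambda pts,a,b:(np.array(pts)+.5)/6-.5+np.array([a,b])
# top
uv=T([(72,160),(320,68),(484,437),(232,536)],345,150);P=onplane('top',uv,.006)
print('foot top',P[:,:2]);
for a,b in((0,1),(1,2),(2,3),(3,0)): d=P[b]-P[a];print(np.hypot(*d[:2]),np.arctan2(d[1],d[0]))
B=onplane('top',T([(92,168),(312,84),(461,425),(238,512)],345,150),.009);print('bolts',B[:,:2])
for a,b in((0,1),(1,2),(2,3),(3,0)): d=B[b]-B[a];print(np.hypot(*d[:2]),np.arctan2(d[1],d[0]))
h=onplane('top',T([(330,383)],345,150),.040)[0];print('hole',h,'seat',onplane('top',T([(293,289)],345,150),.04)[0])
# scene foot far corners
S=onplane('scene',T([(113,600),(458,533)],190,155),.006);print('scene foot',S[:,:2])
# lid plane scene
D=np.load('pics/scene0.npz');C=cloud('scene',D['d'])[180:226,214:246].reshape(-1,3)
C=C[(C[:,2]>.06)&(C[:,0]>.5)];m=C.mean(0)
for _ in range(4):
    n=np.linalg.svd(C-m,full_matrices=False)[2][2];e=(C-m)@n;C=C[abs(e)<.004];m=C.mean(0)
n*=np.sign(n[0]);print('lid n',n,'yaw',np.arctan2(n[1],n[0]),'angle',np.arccos(n[2]),len(C),m)
L=onplane('scene',T([(217,152)],190,155),0)[0];c=r.calibration('scene');e=c['eye'];w=L-e;t=((m-e)@n)/(w@n);print('lidhole',e+w*t)
# pin top
print('pin',onplane('top',T([(139,118)],230,175),.089),onplane('scene',T([(186,90)],360,190),.089))
print('stand top c',onplane('top',T([(105,57),(237,93),(197,222),(64,185)],230,175),.04).mean(0),onplane('scene',T([(120,118),(268,157),(230,260),(73,213)],360,190),.04).mean(0))
E
```

```text
foot top [[ 0.6207 -0.1102]
 [ 0.6675 -0.2255]
 [ 0.4955 -0.2979]
 [ 0.4478 -0.1831]]
0.12445774980668263 -1.1847504875916308
0.18666676394039644 -2.7430040273908314
0.1243908679460888 1.964686185286849
0.18764329752104594 0.39890020260284276
bolts [[ 0.6163 -0.1191]
 [ 0.6589 -0.2211]
 [ 0.5003 -0.2869]
 [ 0.4583 -0.1854]]
0.11050921302867786 -1.1755765771541582
0.17168744546470674 -2.7484415320589837
0.10984412673819507 1.9629131931329478
0.1713465264156952 0.39703162191621966
hole [ 0.5127 -0.222   0.04  ] seat [ 0.555 -0.206  0.04 ]
scene foot [[ 0.6701 -0.225 ]
 [ 0.6198 -0.1062]]
lid n [0.8064 0.4621 0.369 ] yaw 0.520329828398258 angle 1.19285851217764 157 [ 0.5954 -0.1865  0.1034]
lidhole [ 0.5786 -0.1931  0.1484]
pin [[0.5453 0.1647 0.089 ]] [[0.544 0.168 0.089]]
stand top c [0.5463 0.165  0.04  ] [0.5433 0.1681 0.04  ]
```

```bash
cat >> h.py <<'E'
np.set_printoptions(precision=4,suppress=True)
def st(): 
    s=r.get_state();return s,np.array(s['tool_pos']),R.from_quat(s['eef_rot'])
def to(*ts):
    s,p,q=st();print('t',s['clock'],'tcp',p,'F',s['contact_force'],'open',s['opening'],'q7',s['q'][6])
    print('axes x,y,z:\n',q.as_matrix().T)
    for t in ts: t=np.array(t,float);print(t,'tool delta',q.inv().apply(t-p));p=t
E
python3 - <<'E'
from h import *
hp=np.array([.6142,-.1797]);u=np.array([np.cos(.395),np.sin(.395)])
def P(s,z): return [*(hp+u*s),z]
to(P(.03,.239),P(.03,.13))
E
```

```text
t 0.1 tcp [0.1951 0.5932 0.238 ] F [-0.2499 -0.5727  1.0361] open 0.9998642701898541 q7 -0.21508887840427215
axes x,y,z:
 [[-0.0004 -0.0016 -1.    ]
 [ 0.3124  0.95   -0.0016]
 [ 0.95   -0.3124  0.0001]]
[ 0.6419 -0.1682  0.239 ] tool delta [ 0.     -0.5837  0.6622]
[ 0.6419 -0.1682  0.13  ] tool delta [ 0.109   0.0002 -0.    ]
```

Call:
{"op": "arm_command", "data": {
  "plan": [
    [0,0,-0.0365,0.0414,0],
    [0,0,-0.0365,0.0414,0],
    [0,0,-0.0365,0.0414,0],
    [0,0,-0.0365,0.0414,0],
    [0,0,-0.0365,0.0414,0],
    [0,0,-0.0365,0.0414,0],
    [0,0,-0.0365,0.0414,0],
    [0,0,-0.0365,0.0414,0],
    [0,0,-0.0365,0.0414,0],
    [0,0,-0.0365,0.0414,0],
    [0,0,-0.0365,0.0414,0],
    [0,0,-0.0365,0.0414,0]
  ],
  "force": 30
}}

```text
clock: 1.6
tool_pos: [0.5309, 0.0208, 0.2385]
eef_rot: [0.112, 0.698, -0.112, 0.698]
contact_force: [0.3, 0.0, -0.2]
opening: 0.007
```

Call:
{"op": "arm_command", "data": {
  "plan": [
    [0,0,-0.0365,0.0414,0],
    [0,0,-0.0365,0.0414,0],
    [0,0,-0.0365,0.0414,0],
    [0,0,-0.0365,0.0414,0],
    [0,0,0,0,-0.178],
    [0,0,0,0,-0.178],
    [0,0,0,0,-0.178],
    [0,0,0,0,-0.178],
    [0,0,0,0,0]
  ]
}}

```text
clock: 2.72
tool_pos: [0.6417, -0.1682, 0.2381]
eef_rot: [-0.137, 0.694, 0.138, 0.693]
contact_force: [-0.1, 0.5, -0.3]
opening: 0.002
```

```bash
cat >> h.py <<'E'
hp=np.array([.6142,-.1797]);u=np.array([np.cos(.395),np.sin(.395)])
def P(s,z): return [*(hp+u*s),z]
E
python3 - <<'E'
from h import *
to(P(.03,.239),P(.03,.13))
E
```

```text
t 2.725 tcp [ 0.6417 -0.1682  0.2381] F [-0.0966  0.4609 -0.2655] open 0.0019999584407228064 q7 1.8330748171590707
axes x,y,z:
 [[-0.001   0.0008 -1.    ]
 [-0.3821  0.9241  0.0011]
 [ 0.9241  0.3821 -0.0006]]
[ 0.6419 -0.1682  0.239 ] tool delta [-0.0009 -0.0001  0.0002]
[ 0.6419 -0.1682  0.13  ] tool delta [ 0.109  -0.0001  0.0001]
```

```bash
python3 - <<'E'
import numpy as np
d=.1;p=np.array([.03,.2381])
for a in np.r_[1.3,1.2,1.08,.96,.84,.72,.6,.48,.36,.24,.12,.05]:
    q=np.array([-d*np.cos(a)+.008*np.sin(a)+.009,.0405+d*np.sin(a)+.008*np.cos(a)])
    print(a,q.round(4),'dx',round(p[1]-q[1],4),'dz',round(q[0]-p[0],4));p=q
E
```

```text
1.3 [-0.01   0.139] dx 0.0991 dz -0.04
1.2 [-0.0198  0.1366] dx 0.0024 dz -0.0097
1.08 [-0.0311  0.1325] dx 0.0041 dz -0.0113
0.96 [-0.0418  0.127 ] dx 0.0055 dz -0.0107
0.84 [-0.0518  0.1203] dx 0.0067 dz -0.01
0.72 [-0.0609  0.1125] dx 0.0079 dz -0.0091
0.6 [-0.069   0.1036] dx 0.0089 dz -0.0081
0.48 [-0.076   0.0938] dx 0.0098 dz -0.007
0.36 [-0.0818  0.0832] dx 0.0106 dz -0.0058
0.24 [-0.0862  0.072 ] dx 0.0112 dz -0.0045
0.12 [-0.0893  0.0604] dx 0.0116 dz -0.0031
0.05 [-0.0905  0.0535] dx 0.0069 dz -0.0012
```

Call:
{"op": "arm_command", "data": {
  "plan": [
    [0,0.05,0,0,0],
    [0,0.05,0,0,0],
    [0,0,0,-0.02,0],
    [0,0,0,-0.02,0],
    [0,0.0024,0,-0.0097,0],
    [0,0.0041,0,-0.0113,0],
    [0,0.0055,0,-0.0107,0],
    [0,0.0067,0,-0.01,0]
  ]
}}

```text
clock: 3.72
tool_pos: [0.5665, -0.1995, 0.1197]
eef_rot: [-0.138, 0.693, 0.138, 0.694]
contact_force: [0.4, 1.0, -0.4]
opening: 0.011
```

```bash
python3 - <<'E'
from h import *
to(P(-.0518,.12))
p,d=r.snapshot('scene');cv2.imwrite('pics/s1.png',cv2.resize(p[120:280,140:360],None,fx=3,fy=3)[:,:,::-1])
E
```

```text
t 3.725 tcp [ 0.5665 -0.1995  0.1197] F [ 0.4149  0.9972 -0.4149] open 0.010614768661299304 q7 1.7721021302803863
axes x,y,z:
 [[ 0.0008  0.0001 -1.    ]
 [-0.3839  0.9234 -0.0002]
 [ 0.9234  0.3839  0.0008]]
[ 0.5664 -0.1996  0.12  ] tool delta [-0.0003 -0.0001 -0.0001]
```

View pics/s1.png

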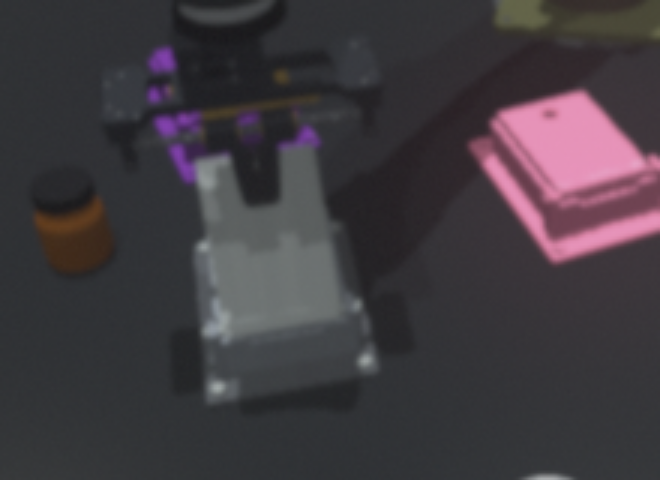

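The lid is swinging under the fingers (fingertips around (262,200) in the crop). The next rows carry on along the arc.

Call:
{"op": "arm_command", "data": {
  "plan": [
    [0,0.0079,0,-0.0091,0],
    [0,0.0089,0,-0.0081,0],
    [0,0.0098,0,-0.007,0],
    [0,0.0106,0,-0.0058,0],
    [0,0.0112,0,-0.0045,0],
    [0,0.0116,0,-0.0031,0],
    [0,0.0069,0,-0.0012,0],
    [0,0,0,0,0],
    [0,0,0,0,0]
  ]
}}

```text
clock: 4.9
tool_pos: [0.5307, -0.2142, 0.0532]
eef_rot: [-0.139, 0.693, 0.139, 0.693]
contact_force: [-0.6, -0.7, 1.0]
opening: 0.007
```

Call:
{"op": "arm_command", "data": {
  "plan": [
    [0,0.002,0,0,0],
    [0,0,0,0,0],
    [0,-0.03,0,0,0],
    [0,-0.06,0,0,0],
    [0,-0.06,0,0,0],
    [0.0881,0,0.06,0,0],
    [0.0881,0,0.06,0,0],
    [0.0881,0,0.06,0,0],
    [0.0881,0,0.06,0,0],
    [0.0881,0,0.06,0,0],
    [0.0881,0,0,0,0]
  ]
}}

```text
clock: 6.28
tool_pos: [0.4145, 0.068, 0.2016]
eef_rot: [-0.141, 0.692, 0.143, 0.693]
contact_force: [-0.2, -0.1, -0.1]
opening: 0.66
```

```bash
python3 - <<'E'
from h import *
to([.5447,.1664,.2],[.5447,.1664,.051])
for n,(a,b,c,e) in (("scene",(190,155,280,260)),("top",(345,150,435,245))):
    p,d=r.snapshot(n);np.savez(f"pics/{n}1.npz",p=p,d=d);cv2.imwrite(f"pics/{n}_l1.png",cv2.resize(p[b:e,a:c],None,fx=6,fy=6,interpolation=cv2.INTER_CUBIC)[:,:,::-1])
    C=cloud(n,d)[b:e,a:c].reshape(-1,3);s=(C[:,:2]-hp)@u;t=(C[:,:2]-hp)@np.array([-u[1],u[0]])
    m=(abs(t)<.03)&(s>-.125)&(s<-.01)&(abs(C[:,2]-.05)<.02)
    f=np.polyfit(s[m],C[m,2],1);print(n,m.sum(),f)
E
```

```text
t 6.275 tcp [0.4145 0.068  0.2016] F [-0.2084 -0.127  -0.1348] open 0.6601020752511256 q7 1.2291398781789602
axes x,y,z:
 [[ 0.0011  0.0029 -1.    ]
 [-0.3944  0.9189  0.0022]
 [ 0.919   0.3944  0.0021]]
[0.5447 0.1664 0.2   ] tool delta [0.0021 0.039  0.1584]
[0.5447 0.1664 0.051 ] tool delta [ 0.149  -0.0003 -0.0003]
scene 864 [-0.0718  0.0506]
top 938 [-0.063   0.0481]
```

View pics/scene_l1.png

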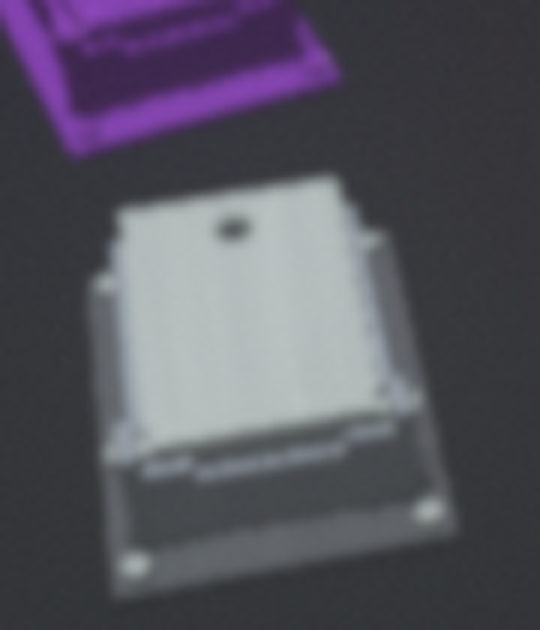

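View pics/top_l1.png

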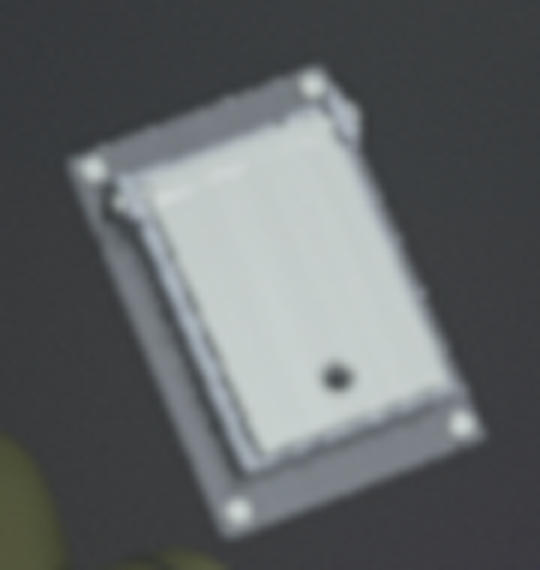

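Call:
{"op": "arm_command", "data": {
  "plan": [
    [0.0881,0,0.013,0.0528,0],
    [0.0881,0,0.013,0.0528,0],
    [0.0881,0.002,0.013,0.0528,0],
    [0.0881,0.05,0,0,0],
    [0.0881,0,0,0,0],
    [0.0881,0,0,0,0]
  ]
}}

```text
clock: 7.12
tool_pos: [0.5473, 0.1579, 0.1498]
eef_rot: [-0.138, 0.694, 0.137, 0.694]
contact_force: [0.1, 0.0, -0.3]
opening: 1.002
```

```bash
python3 - <<'E'
from h import *
to([.5447,.1664,.05])
for n,z in (("top",.0565),("scene",.0565)):
    p=np.load(f'pics/{n}1.npz')['p'];g=cv2.cvtColor(p,cv2.COLOR_RGB2GRAY).astype(float)
    a,b=(395,207) if n=='top' else (222,187)
    W=g[b:b+13,a:a+13];bg=np.percentile(W,70);w=np.clip(bg-W-15,0,None)
    if n=='scene':pass
    lab=cv2.connectedComponents((w>10).astype(np.uint8))[1];l=lab[6,6];w=w*(lab==l) if l else w
    v,uu=np.mgrid[b:b+13,a:a+13];c=[(w*uu).sum()/w.sum(),(w*v).sum()/w.sum()];print(n,c,onplane(n,[c],z), (W[::2,::2]).astype(int).tolist())
p,d=r.snapshot('scene');cv2.imwrite('pics/s2.png',cv2.resize(p[140:260,320:480],None,fx=4,fy=4,interpolation=cv2.INTER_CUBIC)[:,:,::-1])
E
```

```text
t 7.125 tcp [0.5473 0.1579 0.1498] F [ 0.0878  0.0439 -0.278 ] open 1.0021662804349287 q7 1.181828878042735
axes x,y,z:
 [[ 0.0001 -0.0005 -1.    ]
 [-0.3818  0.9242 -0.0005]
 [ 0.9242  0.3818 -0.0001]]
[0.5447 0.1664 0.05  ] tool delta [0.0998 0.0089 0.0009]
top [np.float64(400.7560975609756), np.float64(212.57770034843205)] [[ 0.5121 -0.2221  0.0565]] [[204, 202, 202, 203, 203, 202, 203], [205, 203, 196, 192, 202, 203, 203], [206, 198, 151, 123, 171, 202, 202], [206, 197, 121, 79, 142, 200, 203], [206, 205, 184, 165, 189, 202, 203], [205, 206, 204, 202, 203, 201, 199], [204, 206, 206, 199, 185, 170, 169]]
scene [np.float64(228.4663212435233), np.float64(192.7440414507772)] [[ 0.5114 -0.2209  0.0565]] [[98, 109, 122, 142, 150, 158, 169], [172, 177, 176, 178, 179, 186, 188], [186, 184, 164, 138, 144, 177, 190], [186, 181, 138, 96, 116, 171, 189], [186, 185, 171, 155, 166, 184, 190], [186, 187, 185, 184, 185, 188, 190], [186, 188, 186, 186, 186, 188, 190]]
```

View pics/s2.png

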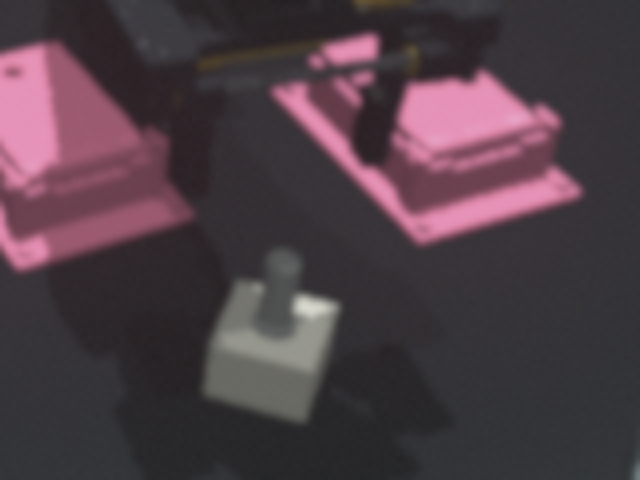

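The pin stands centred between the open fingers, with its top at about (283,258) in the crop. Descending onto it.

Call:
{"op": "arm_command", "data": {
  "plan": [
    [0.0881,0.0,0.0089,0.0009,0],
    [0.0881,0.035,0,0,0],
    [0.0881,0.035,0,0,0],
    [0.0881,0.0288,0,0,0],
    [0.0881,0,0,0,0],
    [0.015,0,0,0,0],
    [0.015,0,0,0,0],
    [0.015,0,0,0,0],
    [0.015,0,0,0,0],
    [0.015,0,0,0,0],
    [0.015,0,0,0,0]
  ],
  "force": 10
}}

```text
clock: 8.55
tool_pos: [0.5442, 0.1681, 0.0503]
eef_rot: [-0.138, 0.693, 0.138, 0.693]
contact_force: [0.1, 1.5, -0.1]
opening: 0.343
```

```bash
python3 - <<'E'
from h import *
to([.5447,.1664,.05])
for n,(a,b,c,e) in (("scene",(350,170,430,250)),("top",(225,165,285,225))):
    p,d=r.snapshot(n);cv2.imwrite(f"pics/{n}_g.png",cv2.resize(p[b:e,a:c],None,fx=6,fy=6,interpolation=cv2.INTER_CUBIC)[:,:,::-1])
E
```

```text
t 8.55 tcp [0.5442 0.1681 0.0503] F [ 0.0751  1.4651 -0.1064] open 0.3430622969471609 q7 1.0850765054394407
axes x,y,z:
 [[-0.      0.0001 -1.    ]
 [-0.384   0.9233  0.0001]
 [ 0.9233  0.384  -0.    ]]
[0.5447 0.1664 0.05  ] tool delta [ 0.0003 -0.0018 -0.0002]
```

View pics/scene_g.png

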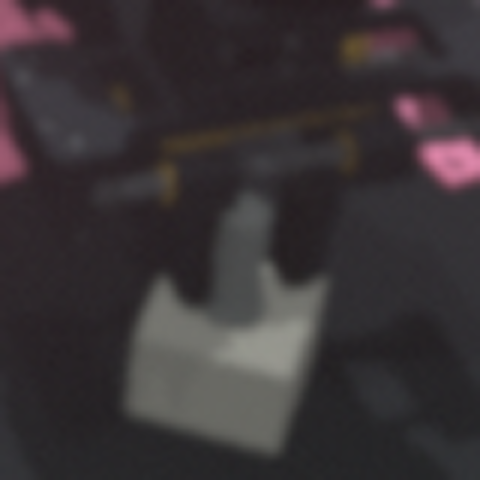

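Call:
{"op": "arm_command", "data": {
  "plan": [
    [0.015,0,0,0,0],
    [0.015,0,0,0,0],
    [0.015,0,0,0,0],
    [0.015,0,0,0,0]
  ]
}}

```text
clock: 9.15
tool_pos: [0.5446, 0.1672, 0.0504]
eef_rot: [-0.139, 0.693, 0.138, 0.694]
contact_force: [1.7, -4.3, 2.2]
opening: 0.221
```

```bash
python3 - <<'E'
from h import *
to([.5447,.1664,.05])
E
```

```text
t 9.15 tcp [0.5446 0.1672 0.0504] F [ 1.7062 -4.3115  2.2299] open 0.22113048710925381 q7 1.0850836736417073
axes x,y,z:
 [[ 0.0003 -0.0012 -1.    ]
 [-0.3834  0.9236 -0.0013]
 [ 0.9236  0.3834 -0.0001]]
[0.5447 0.1664 0.05  ] tool delta [ 0.0004 -0.0008 -0.0002]
```

Call:
{"op": "arm_command", "data": {
  "plan": [
    [0.015,0,-0.001,0,0],
    [0.01,0,0,0,0],
    [0.01,0,0,0,0],
    [0.01,0,0,0,0]
  ],
  "force": 50
}}

```text
clock: 9.65
tool_pos: [0.5446, 0.1671, 0.0503]
eef_rot: [-0.139, 0.693, 0.138, 0.693]
contact_force: [0.8, -3.8, 2.1]
opening: 0.208
```

```bash
python3 - <<'E'
from h import *
to([.5447,.1664,.05])
E
```

```text
t 9.65 tcp [0.5446 0.1671 0.0503] F [ 0.8164 -3.7736  2.0754] open 0.20829707767200592 q7 1.0865909524098931
axes x,y,z:
 [[-0.     -0.0001 -1.    ]
 [-0.3841  0.9233 -0.0001]
 [ 0.9233  0.3841 -0.0001]]
[0.5447 0.1664 0.05  ] tool delta [ 0.0003 -0.0007 -0.0002]
```

Call:
{"op": "arm_command", "data": {
  "plan": [
    [0.01,-0.01,0,0,0],
    [0.01,-0.02,0,0,0],
    [0.01,-0.03,0,0,0],
    [0.01,-0.04,0,0,0],
    [0.01,0,0,0,0]
  ]
}}

```text
clock: 10.28
tool_pos: [0.5458, 0.1703, 0.1534]
eef_rot: [-0.138, 0.691, 0.141, 0.695]
contact_force: [0.5, -0.4, -1.2]
opening: 0.211
```

```bash
python3 - <<'E'
from h import *
to([.5115,-.222,.15])
p,d=r.snapshot("scene");np.savez('pics/lift.npz',p=p,d=d);a,b,c,e=(340,120,440,220);cv2.imwrite(f"pics/lift.png",cv2.resize(p[b:e,a:c],None,fx=6,fy=6,interpolation=cv2.INTER_CUBIC)[:,:,::-1])
E
```

```text
t 10.275 tcp [0.5458 0.1703 0.1534] F [ 0.4724 -0.4183 -1.1616] open 0.21121446391353235 q7 1.165557077897035
axes x,y,z:
 [[ 0.0052  0.0054 -1.    ]
 [-0.3858  0.9226  0.003 ]
 [ 0.9226  0.3858  0.0068]]
[ 0.5115 -0.222   0.15  ] tool delta [ 0.0011 -0.3487 -0.183 ]
```

View pics/lift.png

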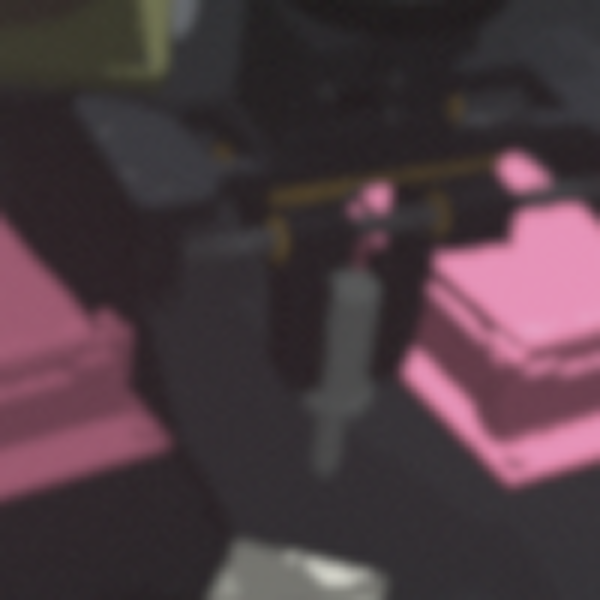

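```bash
python3 - <<'E'
from h import *
s,p,q=st();g=p-q.apply([.019,0,0])
for dz in(.02,-.024,-.029,-.063):
    w=proj('scene',g+[0,0,dz])[0];print(dz,w,((w-[340,120])+.5)*6-.5)
E
```

```text
0.02 [396.5224 167.5971] [341.6341 288.0825]
-0.024 [394.0909 184.3678] [327.0456 388.7068]
-0.029 [393.8241 186.2074] [325.4446 399.7445]
-0.063 [392.058  198.3792] [314.8482 472.7752]
```

```bash
python3 - <<'E'
from h import *
to([.5115,-.222,.15])
P0,d=r.snapshot('scene');r.snapshot('top')[0];s,p,q=st();g=p-q.apply([.019,0,0]);print(p)
p2,d2=r.snapshot('top');np.savez('pics/lift2.npz',p=P0,t=p2)
cv2.imwrite("pics/lift2.png",np.hstack([cv2.resize(P0[130:210,355:425],None,fx=5,fy=5,interpolation=cv2.INTER_CUBIC),cv2.resize(p2[160:240,220:290],None,fx=5,fy=5)])[:,:,::-1])
for dz in(.02,-.024,-.063):
    w=proj('scene',g+[0,0,dz])[0];print(dz,w,((w-[355,130])+.5)*5-.5)
E
```

```text
t 10.325 tcp [0.5447 0.1692 0.1517] F [-0.5789 -0.5891 -1.7991] open 0.21130759547323455 q7 1.165224303836283
axes x,y,z:
 [[ 0.0022  0.0034 -1.    ]
 [-0.3856  0.9227  0.0023]
 [ 0.9227  0.3856  0.0033]]
[ 0.5115 -0.222   0.15  ] tool delta [ 0.0003 -0.3482 -0.1815]
[0.5436 0.1678 0.1497]
0.02 [395.7446 168.0284] [205.7228 192.1418]
-0.024 [393.3433 184.7449] [193.7163 275.7245]
-0.063 [391.3353 198.713 ] [183.6763 345.5651]
```

View pics/lift2.png

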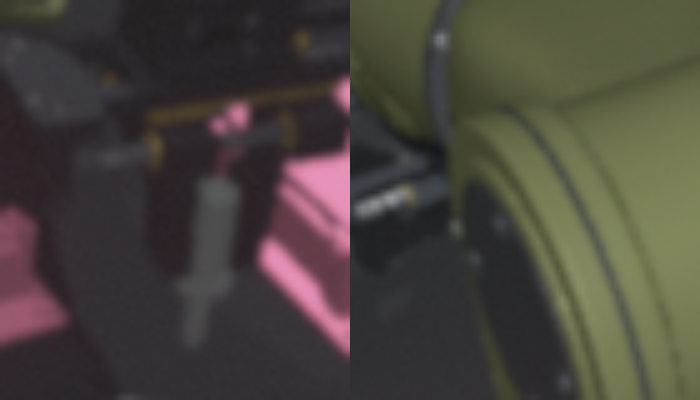

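```bash
python3 - <<'E'
from h import *
acc=[]
for i in range(3):
    P0,d=r.snapshot('scene');acc.append(P0.astype(float))
s,p,q=st();g=p-q.apply([.019,0,0]);print(s['clock'],p)
g0=np.mean(acc,0).mean(2)
for v in range(164,203):
    c=proj('scene',[g+[0,0,z] for z in np.linspace(.03,-.08,200)]);x=np.interp(v,c[:,1],c[:,0])
    row=g0[v,380:412];print(v,round(x,1),row.astype(int).tolist())
E
```

```text
10.625 [0.5439 0.1672 0.1493]
164 396.0 [51, 49, 47, 48, 51, 50, 44, 40, 39, 39, 39, 39, 38, 39, 40, 41, 46, 56, 60, 53, 43, 40, 40, 39, 39, 38, 38, 40, 40, 48, 65, 84]
165 395.9 [49, 47, 46, 45, 44, 43, 41, 39, 39, 39, 39, 39, 40, 42, 45, 49, 55, 62, 65, 57, 45, 41, 40, 39, 39, 38, 39, 38, 42, 59, 86, 103]
166 395.8 [49, 48, 46, 43, 41, 39, 38, 38, 39, 39, 38, 41, 42, 49, 57, 63, 69, 75, 75, 67, 55, 45, 41, 41, 39, 39, 39, 40, 45, 68, 103, 123]
167 395.6 [49, 48, 45, 42, 38, 39, 38, 38, 39, 39, 38, 39, 43, 54, 67, 76, 81, 84, 83, 78, 69, 56, 44, 39, 38, 39, 39, 40, 45, 67, 104, 130]
168 395.5 [49, 49, 45, 41, 38, 37, 38, 38, 39, 38, 39, 38, 43, 55, 71, 82, 87, 88, 87, 85, 78, 65, 49, 39, 38, 38, 39, 39, 44, 63, 93, 121]
169 395.3 [50, 49, 46, 42, 39, 37, 38, 38, 38, 39, 39, 38, 42, 53, 70, 82, 87, 88, 88, 86, 81, 69, 52, 40, 38, 38, 39, 40, 45, 59, 79, 103]
170 395.2 [50, 50, 47, 42, 38, 38, 37, 38, 39, 39, 38, 38, 42, 53, 69, 80, 85, 86, 86, 85, 80, 67, 49, 39, 39, 38, 38, 41, 47, 60, 74, 86]
171 395.1 [51, 51, 48, 44, 39, 38, 37, 38, 39, 38, 39, 38, 43, 55, 69, 77, 80, 82, 82, 80,
[... 3702 characters left out ...]
, 54]
198 391.2 [49, 49, 50, 49, 50, 49, 49, 49, 50, 53, 58, 66, 70, 68, 61, 54, 50, 50, 49, 49, 50, 49, 50, 50, 50, 50, 51, 51, 52, 53, 54, 54]
199 391.0 [49, 49, 49, 49, 49, 49, 49, 49, 49, 51, 55, 60, 63, 61, 56, 52, 49, 50, 49, 49, 49, 49, 49, 50, 50, 49, 50, 51, 51, 53, 53, 54]
200 390.9 [49, 49, 49, 49, 49, 49, 50, 50, 50, 49, 51, 54, 55, 54, 52, 49, 49, 49, 49, 49, 49, 49, 50, 49, 50, 49, 49, 50, 51, 51, 52, 53]
201 390.8 [50, 49, 49, 49, 50, 49, 49, 49, 49, 49, 50, 50, 51, 50, 49, 50, 49, 49, 49, 50, 49, 49, 49, 49, 50, 49, 50, 50, 50, 50, 51, 52]
202 390.6 [50, 50, 49, 49, 49, 48, 49, 49, 49, 50, 49, 49, 49, 50, 49, 49, 50, 49, 50, 48, 49, 49, 50, 49, 50, 50, 49, 49, 50, 50, 50, 50]
```

Call:
{"op": "arm_command", "data": {
  "plan": [
    [0.01,0,-0.0495,-0.0256,0],
    [0.01,0,-0.0495,-0.0256,0],
    [0.01,0,-0.0495,-0.0256,0],
    [0.01,0,-0.0495,-0.0256,0],
    [0.01,0,-0.0495,-0.0256,0],
    [0.01,0,-0.0495,-0.0256,0],
    [0.01,0,-0.0495,-0.0256,0],
    [0.01,0,0,0,0],
    [0.01,0,0,0,0],
    [0.01,0,0,0,0],
    [0.01,0,0,0,0]
  ]
}}

```text
clock: 12.0
tool_pos: [0.5127, -0.2199, 0.1503]
eef_rot: [-0.139, 0.693, 0.14, 0.693]
contact_force: [-0.0, -0.5, -1.0]
opening: 0.213
```

```bash
python3 - <<'E'
from h import *
to([.5115,-.2215,.11],[.5115,-.2215,.0583])
p,d=r.snapshot("scene");a,b,c,e=(180,110,280,210);cv2.imwrite(f"pics/over.png",cv2.resize(p[b:e,a:c],None,fx=6,fy=6,interpolation=cv2.INTER_CUBIC)[:,:,::-1])
E
```

```text
t 12.0 tcp [ 0.5127 -0.2199  0.1503] F [-0.0465 -0.4815 -1.0141] open 0.21291687698293088 q7 1.7843996438584202
axes x,y,z:
 [[ 0.      0.0007 -1.    ]
 [-0.3866  0.9222  0.0006]
 [ 0.9222  0.3866  0.0003]]
[ 0.5115 -0.2215  0.11  ] tool delta [ 0.0403 -0.001  -0.0017]
[ 0.5115 -0.2215  0.0583] tool delta [ 0.0517 -0.     -0.    ]
```

View pics/over.png

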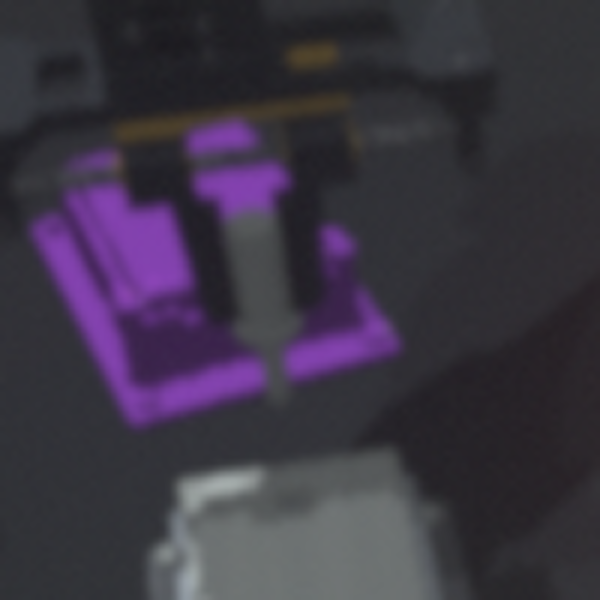

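Call:
{"op": "arm_command", "data": {
  "plan": [
    [0.01,0.02,-0.001,-0.0017,0],
    [0.01,0.021,0,0,0],
    [0.01,0,0,0,0],
    [0.01,0,0,0,0],
    [0.01,0,0,0,0]
  ]
}}

```text
clock: 12.68
tool_pos: [0.5117, -0.2231, 0.1102]
eef_rot: [-0.139, 0.693, 0.138, 0.694]
contact_force: [-0.3, 0.0, -0.4]
opening: 0.212
```

```bash
python3 - <<'E'
from h import *
to([.5115,-.2215,.11],[.5115,-.2215,.0583])
p,d=r.snapshot("scene");a,b,c,e=(190,130,270,210);cv2.imwrite(f"pics/over2.png",cv2.resize(p[b:e,a:c],None,fx=7,fy=7,interpolation=cv2.INTER_CUBIC)[:,:,::-1])
pr=lambda P:((proj('scene',P)[0]-[a,b])+.5)*7-.5
s,p,q=st();g=p-q.apply([.019,0,0]);print('pred tip',pr(g-[0,0,.063]),'hole before',((np.array([228.47,192.74])-[a,b])+.5)*7-.5)
E
```

```text
t 12.675 tcp [ 0.5117 -0.2231  0.1102] F [-0.2733  0.0372 -0.4308] open 0.21170141743704546 q7 1.7436240003108177
axes x,y,z:
 [[ 0.0016 -0.0004 -1.    ]
 [-0.3842  0.9232 -0.0009]
 [ 0.9232  0.3842  0.0013]]
[ 0.5115 -0.2215  0.11  ] tool delta [0.0002 0.0016 0.0004]
[ 0.5115 -0.2215  0.0583] tool delta [ 0.0517  0.     -0.0001]
pred tip [262.028 420.501] hole before [272.29 442.18]
```

View pics/over2.png

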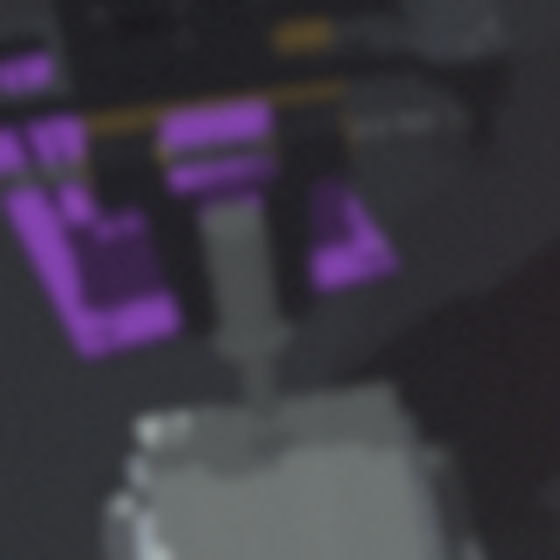

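Call:
{"op": "arm_command", "data": {
  "plan": [
    [0.01,0,0.0012,0,0],
    [0.01,0,0,0,0],
    [0.01,0,0,0,0],
    [0.01,0,0,0,0]
  ]
}}

```text
clock: 13.22
tool_pos: [0.5106, -0.222, 0.1093]
eef_rot: [-0.138, 0.693, 0.139, 0.693]
contact_force: [0.5, -1.0, -0.9]
opening: 0.211
```

```bash
python3 - <<'E'
from h import *
to([.5115,-.2215,.1],[.5115,-.2215,.0583])
E
```

```text
t 13.225 tcp [ 0.5106 -0.222   0.1093] F [ 0.544  -0.9832 -0.9247] open 0.21114096945043123 q7 1.741035523838919
axes x,y,z:
 [[-0.      0.0001 -1.    ]
 [-0.3841  0.9233  0.0001]
 [ 0.9233  0.3841  0.    ]]
[ 0.5115 -0.2215  0.1   ] tool delta [0.0093 0.0001 0.001 ]
[ 0.5115 -0.2215  0.0583] tool delta [ 0.0417 -0.     -0.    ]
```

Descending slowly, with a force check part way.

Call:
{"op": "arm_command", "data": {
  "plan": [
    [0.01,0.004,0,0.0007,0],
    [0.01,0.004,0,0,0],
    [0.01,0.004,0,0,0],
    [0.01,0.003,0,0,0],
    [0.01,0,0,0,0],
    [0.01,0,0,0,0]
  ]
}}

```text
clock: 13.98
tool_pos: [0.5113, -0.2217, 0.0943]
eef_rot: [-0.138, 0.693, 0.139, 0.693]
contact_force: [0.6, -0.1, -1.3]
opening: 0.217
```

```bash
python3 - <<'E'
from h import *
to([.5115,-.2215,.0583])
E
```

```text
t 13.975 tcp [ 0.5113 -0.2217  0.0943] F [ 0.6299 -0.1327 -1.2596] open 0.21682458547196468 q7 1.725161494035684
axes x,y,z:
 [[ 0.0002  0.0001 -1.    ]
 [-0.3842  0.9233 -0.    ]
 [ 0.9233  0.3842  0.0002]]
[ 0.5115 -0.2215  0.0583] tool delta [0.036  0.0002 0.0002]
```

Call:
{"op": "arm_command", "data": {
  "plan": [
    [0.01,0.004,0,0,0],
    [0.01,0.004,0,0,0],
    [0.01,0.004,0,0,0],
    [0.01,0.004,0,0,0],
    [0.01,0.004,0,0,0],
    [0.01,0,0,0,0],
    [0.01,0,0,0,0]
  ]
}}

```text
clock: 14.85
tool_pos: [0.5113, -0.2218, 0.0743]
eef_rot: [-0.138, 0.693, 0.138, 0.693]
contact_force: [-0.0, 0.8, -0.8]
opening: 0.213
```

```bash
python3 - <<'E'
from h import *
to([.5115,-.2215,.0583])
E
```

```text
t 14.85 tcp [ 0.5113 -0.2218  0.0743] F [-0.0162  0.829  -0.8081] open 0.2126726290638601 q7 1.7044534898633237
axes x,y,z:
 [[ 0.0001  0.0001 -1.    ]
 [-0.3841  0.9233  0.    ]
 [ 0.9233  0.3841  0.0002]]
[ 0.5115 -0.2215  0.0583] tool delta [0.016  0.0002 0.0003]
```

Tip is now about 10 mm into the base hole with no side force. Now pressing the collar down.

Call:
{"op": "arm_command", "data": {
  "plan": [
    [0.01,0.004,0,0,0],
    [0.01,0.004,0,0,0],
    [0.01,0.003,0,0,0],
    [0.01,0.003,0,0,0],
    [0.01,0.003,0,0,0],
    [0.01,0,0,0,0],
    [0.01,0,0,0,0]
  ],
  "force": 58
}}

```text
clock: 15.72
tool_pos: [0.5109, -0.2222, 0.0585]
eef_rot: [-0.139, 0.694, 0.138, 0.693]
contact_force: [-4.4, -0.1, 14.9]
opening: 0.21
```

```bash
python3 - <<'E'
from h import *
to([.5115,-.2215,.0583])
E
```

```text
t 15.725 tcp [ 0.5109 -0.2222  0.0585] F [-4.3835 -0.1337 14.8869] open 0.20984383593999775 q7 1.6871237136755692
axes x,y,z:
 [[-0.0003 -0.0013 -1.    ]
 [-0.3838  0.9234 -0.0011]
 [ 0.9234  0.3838 -0.0008]]
[ 0.5115 -0.2215  0.0583] tool delta [0.0002 0.0004 0.0008]
```

Call:
{"op": "arm_command", "data": {
  "plan": [
    [0.01,0.001,0,0,0],
    [0.01,0.0005,0,0,0],
    [0.01,0,0,0,0],
    [0.01,0,0,0,0],
    [0.01,0,0,0,0]
  ]
}}

```text
clock: 16.35
tool_pos: [0.5108, -0.2222, 0.0582]
eef_rot: [-0.139, 0.694, 0.138, 0.693]
contact_force: [-6.3, 1.0, 24.6]
opening: 0.213
```

```bash
python3 - <<'E'
from h import *
to([.5115,-.2215,.0583])
for n,(a,b,c,e) in (("scene",(190,140,280,260)),):
    p,d=r.snapshot(n);cv2.imwrite(f"pics/{n}_e.png",cv2.resize(p[b:e,a:c],None,fx=5,fy=5,interpolation=cv2.INTER_CUBIC)[:,:,::-1])
    D=np.mean([r.snapshot(n)[1] for _ in range(4)],0)
    C=cloud(n,D)[b:e,a:c].reshape(-1,3);s=(C[:,:2]-hp)@u;t=(C[:,:2]-hp)@np.array([-u[1],u[0]])
    m=(abs(t)<.035)&(s>-.085)&(s<-.015)&(abs(C[:,2]-.05)<.012)
    f=np.polyfit(s[m],C[m,2],1);print(n,m.sum(),f)
to()
E
```

```text
t 16.35 tcp [ 0.5108 -0.2222  0.0582] F [-6.3366  0.9502 24.6421] open 0.21344624496060746 q7 1.6856599502463498
axes x,y,z:
 [[-0.     -0.002  -1.    ]
 [-0.3838  0.9234 -0.0019]
 [ 0.9234  0.3838 -0.0008]]
[ 0.5115 -0.2215  0.0583] tool delta [-0.0001  0.0003  0.0009]
scene 585 [0.0012 0.0507]
t 16.6 tcp [ 0.5108 -0.2222  0.0582] F [-7.0529  0.8555 24.796 ] open 0.2127244214739924 q7 1.6856386130304282
axes x,y,z:
 [[ 0.     -0.002  -1.    ]
 [-0.3838  0.9234 -0.0019]
 [ 0.9234  0.3838 -0.0008]]
```

View pics/scene_e.png

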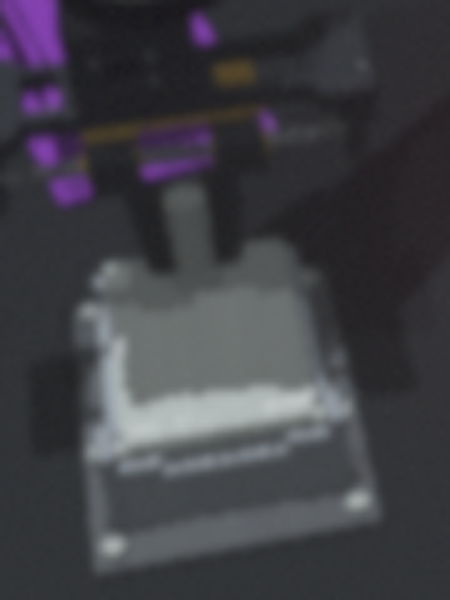

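```bash
python3 - <<'E'
from h import *
r.finish_job();to()
E
```

```text
the job is handed in; nothing more can be done
the job is handed in; nothing more can be done
```

I swung the lid down onto its seat, took the pin from the stand, pushed it through both holes and pressed the lid shut. I handed the job in at about 16.6 s, still gripping and pressing. The tool reports no verdict, so the checks below are all I have.

**Last checks before handing in:**
- **Lid:** its slope measured about 0.001 rad from the scene camera's depth, down from about 0.07 rad when it rested on the spring.
- **Pin depth:** the tool height of 58.2 mm matches the collar sitting on a shut lid. That puts the tip about 26 mm below the mouth of the base hole.
- **Push and grip:** about 25 N upward at the wrist, with the grip set to 58 N on the handle. Pressing 1.5 mm further raised the force by 10 N while the tool sank only 0.3 mm, so the lid is on its hard stop.
- **Stillness:** pose and forces stayed steady over the last 0.25 s.

**Where readings disagreed or fell short:**
- **Cameras:** the two views differed by about 3 mm on the pin's position. I used the average, and the pin went in with no notable side force.
- **Side force:** about 7 N sideways remains at the wrist while pressing.
- **Not measured:** I did not check the pin's upright angle or the bystanders' positions at the end. The pin looks upright in the last picture, and the planned paths stayed clear of the beaker, jar and dish.

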